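Hold the label unwinder's tension arm back for threading

TASK

Make the label unwinder ready for threading: first turn the reel hub (the disc with the black grip bar) so that the notch in its rim faces the red mark, then swing the sprung tension arm (with the yellow roller post at its end) away from the reel until it is fully back at the orange stop peg. The job finishes while you are still holding the arm there against its spring - do not let go - with the notch still facing the mark, and leave the brackets, tape, carton and screwdriver where they lie.

Things in the scene. Friction and masses are not known exactly. Their poses are not given: they have to be found in the camera images.
- unwinder: fixed blue base plate of the label unwinder, 220 (x) x 300 (y) x 20 mm high; origin at the centre of its underside on the table, z up. It cannot move. In its frame the reel hub's vertical axis stands at x 0, y +85 mm, the tension arm's vertical pivot at x +45, y -45 mm.
- hub_grip (a point): point on the reel hub's vertical axis, at the height to grip (86 mm above the table): the middle of the black bar grip, 50 mm long, 14 mm wide, from 62 to 105 mm above the table. Its x axis runs along the bar, towards the notch; pinch the bar across its 14 mm width from above. Below it the white hub disc (radius 55 mm, its top 62 mm above the table) and the white label reel turn with it.
- notch (a point): the black notch, 10 mm wide with a yellow line at its inner end, at the rim of the hub disc, 55 mm from the hub axis, in line with the grip bar; this point is on the rim at the top of the disc. It turns with the hub.
- mark (a point): the inner face of the red mark, an upright block 12 mm wide reaching 65 mm above the table, on a fixed ring round the hub; this point is 64 mm from the hub axis, at the same height as the notch point. When the notch faces the mark the two points are 9 mm apart.
- reel_hub (a joint): turn of the reel hub about its vertical axis, rad, growing counterclockwise from above, from -2.2 to 1.2; it starts 0.45 to 1.45 rad short of the mark, so it needs a counterclockwise turn. It turns with slight friction (0.06 N m) and stays where it is left. The value at the mark differs from start to start.
- tension_arm (a joint): turn of the aluminium tension arm (a flat bar, 110 mm from pivot to roller, 18 mm wide, from 45 to 55 mm above the table) about its vertical pivot, rad, growing counterclockwise from above: 0 at rest against the black peg, 1.0 fully back at the orange stop peg (its hard stop). A spring always drives it back to 0: 0.35 N m at 0, 0.85 N m at 1.0, that is 3 to 8 N at the roller.
- roller (a point): middle of the upright yellow roller post at the arm's free end, 82 mm above the table, 110 mm from the pivot axis: 20 mm in diameter, yellow from 58 to 102 mm above the table, nothing beside it; it is round, so it can be pinched from above in any direction, or pushed.
- pivot_axis (a point): point on the tension arm's vertical pivot axis, 50 mm above the table
- stop_peg (a point): orange stop peg, 16 mm in diameter, top 56 mm above the table; this point is on its axis, 50 mm above the table. The arm bar's side meets it when fully back.
- bracket_a: loose bystander, to be left where it lies: zinc-plated bracket 44 x 18 x 25 mm on the base plate; origin at the centre of its underside
- bracket_b: loose bystander, to be left where it lies: the same bracket on the table in front of the base plate
- bracket_c: loose bystander, to be left where it lies: the same bracket on the table to the right of the base plate
- tape_roll: loose bystander, to be left where it lies: roll of clear tape, 96 mm across, 48 mm high, left of the base plate; origin at the centre of its underside
- carton: loose bystander, to be left where it lies: cardboard carton 70 x 100 x 55 mm high, beyond the base plate; origin at the centre of its underside
- screwdriver: loose bystander, to be left where it lies: screwdriver 170 mm long, lying right of the base plate

How it is judged:
By the outcome, as a careful person would: the job done as asked, in the order asked, and still so for the second after the job is handed in, while the arm keeps its last pose, push and grip.
It also fails if it takes over 45 s, if anything falls off the work surface, if the arm or the gripper's body presses on something with over 40 N, if the wrist force passes 120 N, or if a joint passes its speed limit or range.

ROBOT

A 7-joint arm with a two-finger parallel gripper is mounted at the origin on the work surface. World frame = base frame: x ahead of the robot, y to its left, z up, the work surface at z = 0. Lengths are in m, angles in rad, forces in N, time in s.
With the tool pointing down it reaches from about 0.35 to 0.9 m from the base axis. Payload 8.1 kg.
Tool frame: the origin (TCP) lies midway between the tips of the shut fingers; the grasp point (between the pads) lies 19 mm behind it (env.pinch_z is the distance from the TCP to the grasp point, in m); z points along the fingers, y is the line along which they close (so a half turn about z gives the same grasp; the last joint's range is limited). The gripper opens to 85 mm and grips with 20 to 120 N. Pads are 22 mm wide; open, the fingers measure 114 mm over their backs; the gripper's body (76 mm by 85 mm) begins 54 mm behind the grasp point. The pads swing forward as they close: fully open they stand 13 mm farther back than shut.
Start: joints at [-1.382, 0.434, 0.025, 1.573, -0.012, 1.134, -0.075], TCP at [0.18, 0.599, 0.231] pointing down, gripper open.
Joint ranges: [-2.62, 2.62], [-0.44, 2.09], [-1.27, 1.32], [0.08, 2.57], [-1.32, 4.46], [0.12, 2], [-2.74, 2.74]. Speed limits (rad/s): [2.22, 2.22, 3.01, 3.01, 3.14, 3.14, 3.14].

INTERFACE

Orientations are given as a unit quaternion [x, y, z, w].
In Python, from plant import env, sensors, read_camera, order gives the robot as it stands. Calls block until the motion is done:
- env.move_pose(position, orientation): joint-space move of the TCP to a pose.
- env.move_linear(position, frame=None, rate=0.15, force_limit=None): straight line of the TCP; frame=None keeps the orientation; rate is the mean speed in m/s. With force_limit (N) it stops when the force on the tool has changed by that much, and returns True; else False.
- env.movej(angles): joint-space move.
- env.grip(opening, newtons=None): finger opening in m; newtons is the grip in N (None keeps the last); returns when the fingers have stopped.
- env.pause(seconds).
- env.ik(position, orientation): joint angles nearest the present ones, or None.
- sensors.get_obs(): the state.
- read_camera(name): name is "side" or "top" or "wrist"; returns a dict with "img" (480x640x3 uint8, red, green, blue), "fovy" (degrees; the focal length in pixels is half the picture's height over the tangent of half this angle, whatever the lens; pixels are square), "cx", "cy" (the principal point, pixels), "R" (3x3) and "t" (3): a world point X has camera coordinates R X + t. Camera axes: x right, y down, z forward; pixel columns grow to the right and rows downward; lengths in m; the calibration is good to about 2 mm. A picture is of the moment at which its call begins. There is no depth.
A pose or a line that the arm cannot do raises env.MotionError and nothing moves.
- order.close_job(): hands the job in; it is judged then, once.
The state is a dict: "time": time; "qpos": joint angles; "qd": joint speeds; "tau": joint torques, N m; "position": TCP position; "ee_rot": TCP orientation; "ft_force": force on the tool from outside, world axes, zero at the start; "wrist_torque": the same for the moment, N m; "grip_width": finger opening in m; "finger_force": force on a finger pad.
Only numpy, scipy, OpenCV 4.12 (cv2) and the standard library are available. Lean on these libraries where they do the work, as an engineer would, in place of code of your own. Each camera call takes 0.05 s, during which the arm holds its last target. There are 200 camera calls.

## Working session

There is one attempt and no reset: what is moved stays moved. The work goes in short steps, each a Python script; the robot and the scene stay as the last script left them, time stands still between calls to the robot, and variables do not carry over. Pictures are saved under pics/ and viewed, at most 10 in all, crops included, and the job is handed in when it is done.

```bash
mkdir -p pics; ls
python3 - <<'E'
from plant import env,sensors,read_camera
import cv2,numpy as np
for n in ("top","side"):
    c=read_camera(n); cv2.imwrite(f"pics/{n}0.png",c["img"][:,:,::-1]); np.savez(f"pics/{n}0.npz",**c)
    print(n,c["fovy"],c["cx"],c["cy"],np.round(-c["R"].T@c["t"],3),np.round(c["R"],2).tolist())
print(sensors.get_obs()["time"],env.pinch_z)
E
```

```text
pics
top 53.39293879108185 317.4333004942021 238.0854276955085 [0.467 0.03  1.113] [[0.01, -1.0, 0.01], [-0.99, -0.01, -0.1], [0.1, -0.01, -0.99]]
side 44.864981967328276 319.16651222096635 234.59552951703887 [ 0.265 -0.646  0.662] [[0.9, -0.44, 0.01], [-0.27, -0.56, -0.78], [0.35, 0.7, -0.62]]
0.1 0.0187
```

View pics/top0.png

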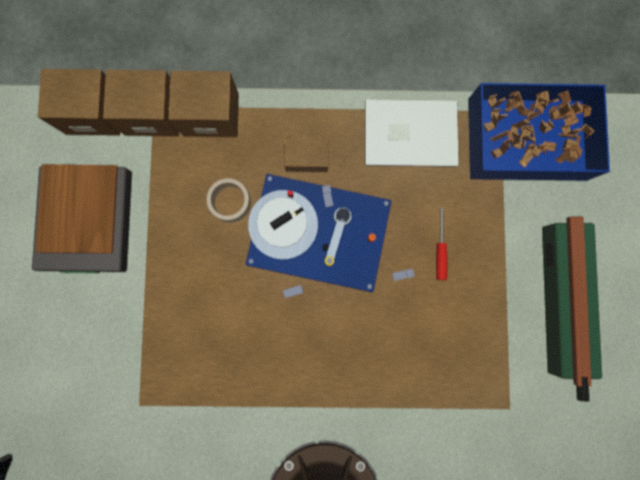

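View pics/side0.png

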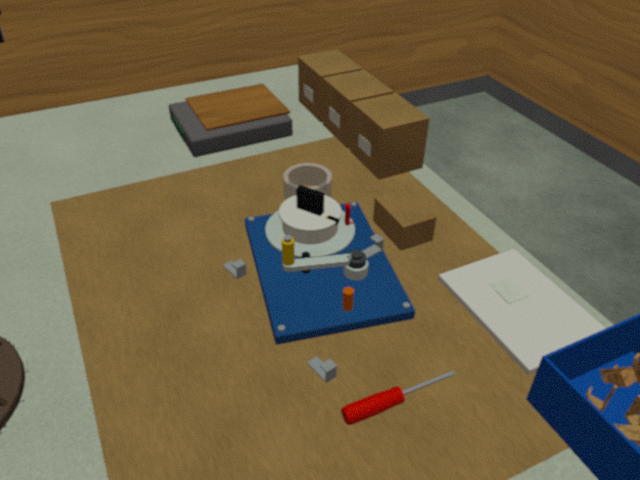

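The top view shows the hub at about (283,222), notch (300,210), red mark (291,194), roller (329,261), pivot (343,214) and orange peg (372,238). Next I'll turn these into metres.

```bash
cat > h.py <<'E'
import numpy as np,cv2
def ray(c,uv):
    f=240/np.tan(np.radians(float(c["fovy"]))/2)
    uv=np.atleast_2d(uv).astype(float)
    d=np.c_[(uv[:,0]-c["cx"])/f,(uv[:,1]-c["cy"])/f,np.ones(len(uv))]@c["R"]
    return -c["R"].T@c["t"],d
def plane(c,uv,z):
    o,d=ray(c,uv); return o+d*((z-o[2])/d[:,2])[:,None]
def mask(c,lo,hi,box):
    m=cv2.inRange(cv2.cvtColor(c["img"],cv2.COLOR_RGB2HSV),lo,hi); k=np.zeros_like(m); x0,y0,x1,y1=box; k[y0:y1,x0:x1]=m[y0:y1,x0:x1]; return k
def pts(m): return np.argwhere(m)[:,::-1]
E
python3 - <<'E'
from h import *
c=dict(np.load("pics/top0.npz"))
b=mask(c,(105,120,40),(130,255,255),(235,165,400,300))
hull=plane(c,cv2.convexHull(pts(b).astype(np.int32))[:,0],.02)
r=cv2.minAreaRect((hull[:,:2]*1000).astype(np.float32)); print("plate",r)
for n,lo,hi,box,z in (("mark",(0,150,80),(4,255,255),(280,185,300,205),.065),("stop",(5,150,80),(15,255,255),(360,228,385,248),.056),("roller",(20,120,80),(35,255,255),(320,250,338,270),.102),("bar",(0,0,0),(180,255,45),(265,205,295,233),.105),("notch",(0,0,0),(180,255,60),(296,203,307,216),.062)):
    p=pts(mask(c,lo,hi,box)); print(n,len(p),p.mean(0).round(1),plane(c,p.mean(0),z).round(4)[0,:2])
p=pts(mask(c,(0,0,0),(180,255,45),(265,205,295,233))); print(cv2.minAreaRect((plane(c,p,.105)[:,:2]*1000).astype(np.float32)))
s=plane(c,np.array([[269,178],[388,203],[369,287],[251,261]]),.02);print(s.round(3)[:,:2])
E
```

```text
plate ((595.39892578125, 19.102218627929688), (294.6620178222656, 214.71969604492188), 78.56183624267578)
mark 10 [289.5 193.1] [0.6766 0.0856]
stop 37 [371.1 237.2] [ 0.5808 -0.0974]
roller 19 [327.3 262.2] [0.5216 0.0012]
bar 107 [281.  220.3] [0.6096 0.1005]
notch 8 [298.9 210.4] [0.6384 0.0643]
((609.527099609375, 100.50985717773438), (11.936529159545898, 41.895381927490234), 34.8048210144043)
[[ 0.721  0.136]
 [ 0.665 -0.141]
 [ 0.471 -0.097]
 [ 0.527  0.173]]
```

```bash
cat >> h.py <<'E'
from scipy.spatial.transform import Rotation as Ro
def q(th):  # tool down, closing line y at world angle th
    y=np.array([np.cos(th),np.sin(th),0]); z=np.array([0,0,-1.]); return Ro.from_matrix(np.c_[np.cross(y,z),y,z]).as_quat()
E
python3 - <<'E'
from h import *
from plant import env,sensors,read_camera
for a in (36,76,-144,-104):
    s=env.ik([.611,.101,.07],q(np.radians(a))); print(a,None if s is None else np.round(s,2))
for a in (-10,50,110,170,-70,-130):
    s=env.ik([.53,0,.07],q(np.radians(a))); print(a,None if s is None else np.round(s,2))
a=min((36,-144),key=lambda a:abs(env.ik([.611,.101,.07],q(np.radians(a+20)))[6]))
env.move_pose([.611,.101,.25],q(np.radians(a)))
c=read_camera("wrist"); np.savez("pics/w1.npz",**c); cv2.imwrite("pics/w1.png",c["img"][:,:,::-1])
o=sensors.get_obs();print(a,o["time"],o["position"],o["qpos"].round(2) if hasattr(o["qpos"],"round") else o["qpos"],-c["R"].T@c["t"],c["fovy"])
E
```

```text
36 [-0.54  0.62  0.43  1.78 -0.34  0.82  0.69]
76 [-0.43  0.6   0.26  1.77 -0.21  0.8   1.26]
-144 [-0.91  0.89  1.14  1.81 -0.93  1.09 -1.93]
-104 [-0.7   0.68  0.69  1.79 -0.56  0.87 -1.56]
-10 [-0.52  0.53  0.58  2.01 -0.43  0.72  0.16]
50 [-0.41  0.5   0.43  2.   -0.32  0.7   1.09]
110 [-0.31  0.49  0.28  2.   -0.21  0.69  2.03]
170 [ 0.62  0.74 -1.07  1.92  0.79  0.98  2.14]
-70 [-0.59  0.56  0.69  2.02 -0.52  0.75 -0.8 ]
-130 [-0.83  0.77  1.15  2.03 -0.89  0.96 -1.47]
36 2.4917 [0.6107508  0.10246158 0.24978018] [-0.65  0.45  0.6   1.6  -0.27  1.18  0.63] [0.57189766 0.15684511 0.39258236] 60.232173822035705
```

View pics/w1.png

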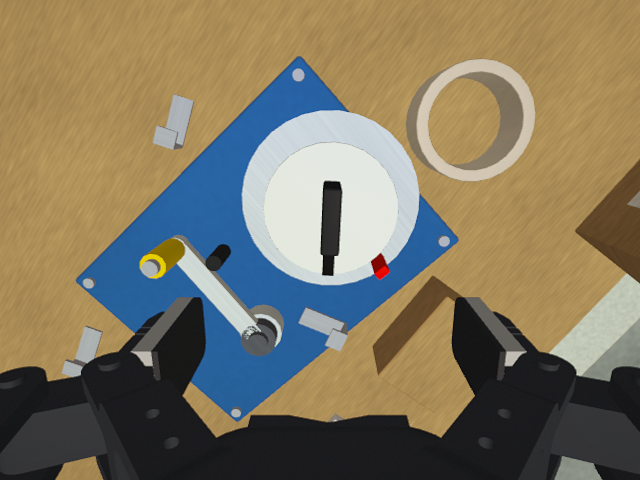

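The wrist view is clear: bar at (331,220), notch end (328,274), red mark top (381,271), roller cap (151,267), screws at (298,75), (444,241), (88,283) and (236,413).

```bash
cat > m.py <<'E'
from h import *
def an(v): return np.degrees(np.arctan2(v[1],v[0]))
c=dict(np.load("pics/w1.npz"))
s=plane(c,np.array([[298,75],[444,241],[236,413],[88,283]]),.02)[:,:2]
ctr=s.mean(0); y=(s[0]+s[1]-s[2]-s[3]); y/=np.linalg.norm(y); x=np.array([y[1],-y[0]])
hub=ctr+.085*y; piv=ctr+.045*x-.045*y
print("ctr",ctr,"yaw",an(x),"hub",hub,"piv",piv,"sides",np.linalg.norm(s-np.roll(s,1,0),axis=1))
# cream disc ellipse
hsv=cv2.cvtColor(c["img"],cv2.COLOR_RGB2HSV); print("hsv disc/reel",hsv[180,290],hsv[130,330],"mark",[tuple(hsv[v,379+ (v>266)*2]) for v in (258,262,266,270,274)])
m=mask(c,(0,100,60),(8,255,255),(365,245,395,285)); n=mask(c,(0,100,215),(8,255,255),(365,245,395,285))
for k in (m,n):
    p=pts(k); print("red",len(p),p.mean(0),an(plane(c,p.mean(0),.065)[0,:2]-hub),np.linalg.norm(plane(c,p.mean(0),.065)[0,:2]-hub))
no=mask(c,(0,0,0),(180,255,60),(318,255,338,278)); p=pts(no); u=p.mean(0); v=plane(c,u,.062)[0,:2]-hub; print("notch",u,an(v),np.linalg.norm(v))
b=mask(c,(0,0,0),(180,255,70),(310,175,350,257)); pb=pts(b); print("bar",pb.min(0),pb.max(0)); 
for top in ((333,184),(331,262),(328,274)): print(top, plane(c,top,.105 if top[1]<250 else .062)[0,:2]-hub)
d=cv2.inRange(hsv,(20,3,200),(50,60,255)); k=np.zeros_like(d);k[130:295,255:410]=d[130:295,255:410]
e=cv2.minEnclosingCircle((plane(c,cv2.convexHull(pts(k).astype(np.int32))[:,0],.062)[:,:2]*1000).astype(np.float32)); print("disc",e)
r=plane(c,(151,267),.102)[0,:2]; print("roller",r,np.linalg.norm(r-piv),an(r-piv))
E
python3 m.py
```

```text
ctr [0.59797035 0.01683934] yaw -11.318711232317863 hub [0.61465299 0.10018614] piv [ 0.63326314 -0.03611743] sides [0.27886475 0.19805069 0.27949742 0.19888028]
hsv disc/reel [ 47  10 233] [102  20 220] mark [(np.uint8(1), np.uint8(247), np.uint8(128)), (np.uint8(1), np.uint8(255), np.uint8(127)), (np.uint8(1), np.uint8(249), np.uint8(127)), (np.uint8(2), np.uint8(255), np.uint8(233)), (np.uint8(1), np.uint8(255), np.uint8(231))]
red 274 [379.44890511 266.14963504] -10.992518833052932 0.061406847742639936
red 95 [381.66315789 272.22105263] -12.858707823603726 0.066788260789233
notch [327.81220657 264.17840376] -55.762355261637126 0.04439011681984811
bar [321 181] [341 256]
(333, 184) [-0.01577705  0.02522698]
(331, 262) [ 0.02599749 -0.033545  ]
(328, 274) [ 0.03030928 -0.04371831]
disc ((614.0465087890625, 102.04762268066406), 54.74348449707031)
roller [ 0.52668202 -0.00466866] 0.11112406829965639 163.56031234066808
```

Run:
```python
from h import *
from plant import env,sensors,read_camera
hub=[.6142,.1013]; R=np.radians
env.move_pose([*hub,.16],q(R(34)))
print(env.move_linear([*hub,.071],rate=.1,force_limit=15))
env.grip(0.0,40); o=sensors.get_obs(); print("w",o["grip_width"],o["position"],o["ft_force"],o["time"])
for a in np.linspace(34,76.5,7)[1:]:
    env.move_pose([*hub,.071],q(R(a)))
    o=sensors.get_obs(); print(round(a,1),o["time"],np.round(o["ft_force"],1),np.round(o["wrist_torque"],2),o["position"].round(4))
c=read_camera("wrist"); np.savez("pics/w2.npz",**c); cv2.imwrite("pics/w2.png",c["img"][:,:,::-1])
print(o["qpos"])
```

```text
False
w 0.013572185029077205 [0.614033   0.10119984 0.07116852] [-2.40094659 -0.95815633  3.54009267] 4.6333
41.1 4.8833 [-3.2 -0.1  5.2] [-0.15  0.61  0.07] [0.614  0.1012 0.0712]
48.2 5.1333 [-3.4 -0.3  7.2] [-0.13  0.66  0.03] [0.614  0.1012 0.0712]
55.2 5.3833 [-3.9 -0.1  6.9] [-0.15  0.76  0.07] [0.614  0.1012 0.0711]
62.3 5.6333 [-4.  -0.9  5.4] [-0.17  0.69  0.05] [0.614  0.1012 0.0711]
69.4 5.8833 [-4.  -0.5  8.6] [-0.14  0.75  0.04] [0.614  0.1013 0.0712]
76.5 6.1333 [-4.3 -1.1  6.3] [-0.17  0.74  0.08] [0.6141 0.1012 0.0712]
[-0.45179414  0.60746375  0.30141712  1.76260198 -0.23746053  0.80752323
  1.29143137]
```

View pics/w2.png

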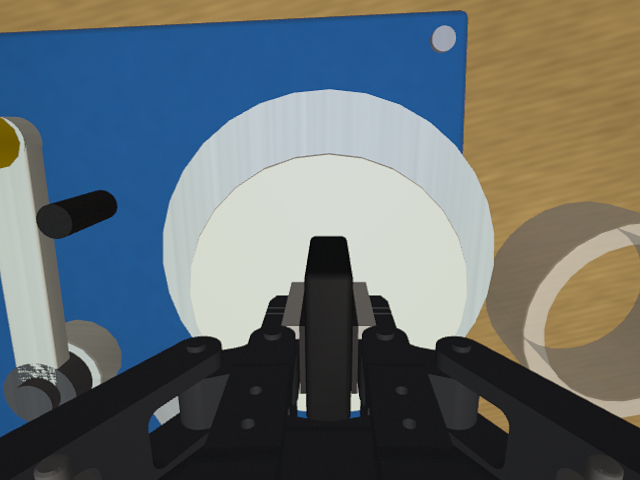

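The grip holds the bar centred at (328,270), but the notch is hidden behind the gripper. I'll release, rise and check.

Run:
```python
from h import *
from plant import env,sensors,read_camera
hub=[.6142,.1013]
env.grip(.085)
env.move_linear([*hub,.23],rate=.15)
c=read_camera("wrist"); np.savez("pics/w3.npz",**c); cv2.imwrite("pics/w3.png",c["img"][:,:,::-1])
o=sensors.get_obs();print(o["time"],o["position"])
```

```text
8.1333 [0.61358051 0.1012329  0.22888757]
```

View pics/w3.png

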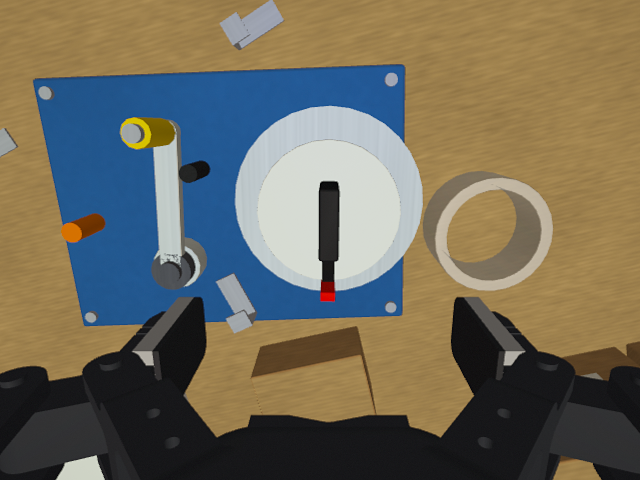

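The notch (328,272) now sits in line with the mark (328,292). I'll put a number on the residual, and measure the roller, pivot and stop.

Run:
```python
from h import *
def an(v): return np.degrees(np.arctan2(v[1],v[0]))
c=dict(np.load("pics/w3.npz"))
hsv=cv2.cvtColor(c["img"],cv2.COLOR_RGB2HSV)
d=cv2.inRange(hsv,(20,3,200),(50,60,255)); k=np.zeros_like(d);k[130:295,250:410]=d[130:295,250:410]
e=cv2.minEnclosingCircle((plane(c,cv2.convexHull(pts(k).astype(np.int32))[:,0],.062)[:,:2]*1000).astype(np.float32)); hub=np.array(e[0])/1000; print(e)
red=pts(mask(c,(0,100,200),(6,255,255),(310,275,345,305))).mean(0)
no=pts(mask(c,(0,0,0),(180,255,60),(315,264,342,281))).mean(0)
a,b=plane(c,red,.065)[0,:2]-hub,plane(c,no,.062)[0,:2]-hub
print(red,no,"mark",an(a),np.linalg.norm(a),"notch",an(b),np.linalg.norm(b),"err deg",an(a)-an(b))
s=plane(c,np.array([[391,79],[391,307],[90,317],[45,92]]),.02)[:,:2];ctr=s.mean(0);y=s[0]+s[1]-s[2]-s[3];y/=np.linalg.norm(y);x=np.array([y[1],-y[0]])
piv=ctr+.045*x-.045*y
cap=plane(c,(132,132),.102)[0,:2]; st=plane(c,(72,232),.056)[0,:2]
print("hub",ctr+.085*y,"piv",piv,"roller",cap,an(cap-piv),np.linalg.norm(cap-piv),"stop",st,an(st-piv),np.linalg.norm(st-piv))
```

```text
((614.1806030273438, 101.9738998413086), 54.708621978759766)
[327.  296.5] [327.96808511 272.04255319] mark -14.436695386509363 0.06760676384655762 notch -13.928730534212416 0.04792445334833938 err deg -0.5079648522969471
hub [0.61452902 0.10093953] piv [ 0.63303915 -0.03537766] roller [ 0.52598095 -0.00495845] 164.13818192019957 0.11129593284201961 stop [ 0.58332927 -0.09906453] -127.97330629579659 0.08079040931765107
```

Run:
```python
from h import *
from plant import env,sensors,read_camera
R=np.radians; piv=np.array([.6331,-.0357])
P=lambda a,z=.067:[*(piv+.1105*np.array([np.cos(R(a)),np.sin(R(a))])),z]
Q=lambda a:q(R(62+a-164))
print([np.round(env.ik(P(a),Q(a))[6],2) for a in (164,190,221)])
env.move_pose(P(164,.17),Q(164))
print(env.move_linear(P(164),rate=.1,force_limit=15))
env.grip(0,60); o=sensors.get_obs(); print("w",o["grip_width"],o["time"],np.round(o["ft_force"],1))
for a in list(range(169,215,5))+[216,218,219,220,221,222,223]:
    hit=env.move_linear(P(a),frame=Q(a),rate=.06 if a<215 else .02,force_limit=14)
    o=sensors.get_obs(); d=o["position"][:2]-piv
    f=np.array(o["ft_force"]); t=np.array([-np.sin(R(a)),np.cos(R(a))])
    print(a,hit,round(o["time"],2),"tan",round(f[:2]@t,1),"ft",np.round(f,1),"act",round(np.degrees(np.arctan2(*d[::-1]))%360,2),round(o["grip_width"],4))
    if hit or (a>216 and f[:2]@t<-22): break
c=read_camera("wrist"); np.savez("pics/w4.npz",**c)
c=read_camera("top"); np.savez("pics/t4.npz",**c); cv2.imwrite("pics/t4.png",cv2.resize(c["img"][150:320,200:460,::-1],None,fx=3,fy=3))
```

```text
[np.float64(1.26), np.float64(1.75), np.float64(2.31)]
False
w 0.018780645479584253 10.5833 [-0.3  2.   4. ]
169 False 10.89 tan -1.6 ft [-0.8  1.8  6.3] act 168.72 0.0184
174 False 11.2 tan -2.9 ft [-1.3  3.   7.4] act 173.61 0.0181
179 False 11.51 tan -3.3 ft [-0.8  3.3  8.3] act 178.53 0.0184
184 False 11.82 tan -4.2 ft [-2.4  4.1  9.7] act 183.49 0.0187
189 False 12.12 tan -4.3 ft [-2.1  4.   9.5] act 188.44 0.0184
194 False 12.43 tan -5.4 ft [-2.3  5.   9.5] act 193.42 0.0186
199 False 12.74 tan -5.1 ft [-2.9  4.4 10.9] act 198.4 0.0185
204 False 13.05 tan -4.8 ft [-2.9  3.9 10.7] act 203.36 0.0185
209 False 13.36 tan -5.8 ft [-3.7  4.6 12.3] act 208.34 0.0185
214 False 13.67 tan -5.6 ft [-3.5  4.4 10.8] act 213.32 0.0189
216 False 14.01 tan -6.1 ft [-3.9  4.7 11.8] act 215.25 0.0186
218 False 14.35 tan -5.8 ft [-4.3  4.1 11.4] act 217.25 0.0185
219 False 14.6 tan -5.5 ft [-3.5  4.3 11. ] act 218.23 0.0184
220 False 14.85 tan -6.2 ft [-5.   4.  11.6] act 219.23 0.0188
221 False 15.1 tan -6.0 ft [-3.4  4.9 12. ] act 220.21 0.0186
222 False 15.35 tan -10.4 ft [-7.7  7.  16.3] act 220.59 0.0183
223 False 15.6 tan -15.7 ft [-11.5  10.7  19.8] act 220.76 0.0182
```

View pics/t4.png

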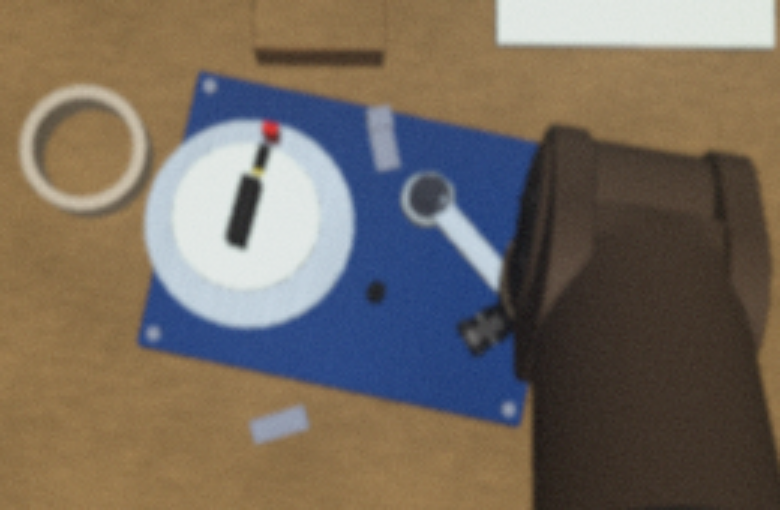

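Tangential force rises from 6 N to 16 N, with the angle stuck near 220.7°, which suggests the arm is on its stop. The notch still faces the mark. I'll confirm with the wrist view.

Run:
```python
from plant import sensors,read_camera
import cv2,numpy as np
a=np.load("pics/w4.npz")["img"]; b=read_camera("side")["img"][130:430,200:480]
a=cv2.resize(a,(448,336)); b=cv2.resize(b,(314,336))
cv2.imwrite("pics/f5.png",np.hstack([a,b])[:,:,::-1]); print(sensors.get_obs()["time"],sensors.get_obs()["ft_force"])
```

```text
15.75 [-11.16539493  11.87802799  20.13357047]
```

View pics/f5.png

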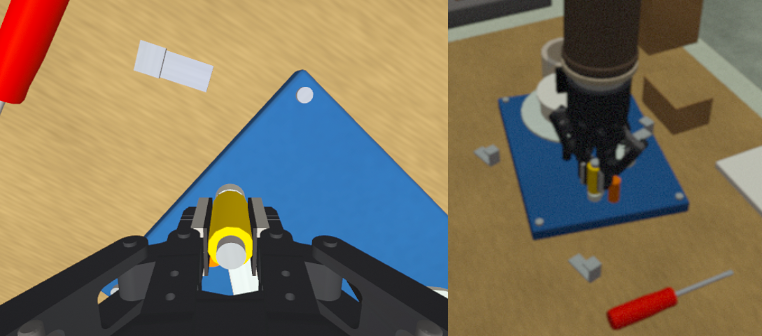

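The roller (230,230) is pinched between the pads with the arm beside the orange peg, and the brackets and screwdriver look undisturbed. Handing in.

```bash
python3 -c "
from plant import order
print(order.close_job())"
```

```text
the job is handed in; nothing more can be done
None
```

I turned the hub so its notch faces the red mark (about 0.5° off as measured), then swung the tension arm to the orange stop peg; the job was handed in with the gripper still holding it there, and the brackets, tape, carton and screwdriver were not touched.

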